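# Clamp an apple for inspection and hold it with the ratchet trigger

### The arm

A 7-joint arm with a two-finger parallel gripper is mounted at the origin on the work surface. World frame = base frame: x ahead of the robot, y to its left, z up, the work surface at z = 0. Lengths are in m, angles in rad, forces in N, time in s.
With the tool pointing down it reaches from about 0.425 to 0.875 m from the base axis. Payload 9.9 kg.
Tool frame: the origin (TCP) lies at the very end of the fingers, on their centre line; the grasp point (between the pads) lies 19 mm behind it (robot.grasp_offset is the distance from the TCP to the grasp point, in m); z points along the fingers, y is the line along which they close (so a half turn about z gives the same grasp; the last joint's range is limited). The gripper opens to 85 mm and grips with 20 to 120 N. Pads are 22 mm wide; open, the fingers measure 114 mm over their backs; the gripper's body (76 mm by 85 mm) begins 54 mm behind the grasp point. The pads swing forward as they close: fully open they stand 13 mm farther back than shut.
Start: joints at [-1.233, 0.576, 0.025, 1.437, -0.015, 1.129, -0.057], TCP at [0.276, 0.616, 0.231] pointing down, gripper open.
Joint ranges: [-2.76, 2.76], [-0.34, 2.15], [-1.52, 1.57], [0.19, 2.46], [-1.09, 4.23], [0.17, 1.99], [-2.82, 2.82]. Speed limits (rad/s): [2.22, 2.22, 3.01, 3.01, 3.14, 3.14, 3.14].

### API

Orientations are given as a rotation vector (axis times angle).
In Python, from workcell import robot gives the robot as it stands.
- The arm moves only by the shell command python3 -m jog 'ROWS' [OPENING]. ROWS is JSON, a list of rows, each an object of numbers: "x", "y", "z": the shift along the tool's x, y, z in m; "rx", "ry", "rz": the turn, a rotation vector about the tool's x, y, z in degrees. A call has 1 to 12 rows; each row is the pose to reach, as a shift and turn from the pose commanded when the call began, along the tool's axes at that moment; what a row does not reach only later rows make up. A row lasts 1/8 s, in which the tool goes at most 62.5 mm and 10.7 degrees, less where a joint would pass 70% of its speed; a pose out of reach is approached as far as the arm can. A call with a gripper value outside its range is refused whole. OPENING is the closure, from -1 (fully open) to 1 (shut), set as the call begins (- or left out, the last holds). The fingers move at their own pace and stop on an object; the grip force is fixed at half the most. Time passes only in rows, so rows that repeat a pose let the fingers close. It gives the time, the measured TCP pose, the force, the opening and the grip force at its end, in the units of the state.
- robot.sense(): the state, without advancing time (a new reading comes with each control period).
- robot.read_camera(name): name is "side" or "top"; returns (picture, depth): 420x560x3 uint8, red, green, blue; 420x560 float32, m along the optical axis (not along the pixel's ray), 0 where there is no reading.
- robot.calibration(name): a dict with "camera_matrix" (3x3 intrinsics, pixels), "camera_from_world" (4x4, takes a point from world to camera coordinates). Camera axes: x right, y up, looking along -z (the intrinsics and any distortion apply to the point x, -y, -z); pixel columns grow to the right and rows downward; lengths in m; the calibration is good to about 2 mm. A picture is of the moment at which its call begins. calibration takes no time and is no camera call.
- robot.finish_job(): hands the job in; it is judged then, once.
Trained networks look in the newest picture that a camera, given by its name, has taken for a name from the list of things; names that differ only in an ending like _2 or _b are one class to them, and where a whole thing is asked for, a point or a joint stands for the part that bears it (a point fixed in the world has none). Each returns a list of dicts, best first, with "score" (0 to 1); they miss things now and then, are a little off and sometimes report something else, mostly with a low value. They report only what shows in the picture. A call takes as long as a camera call. They do not tell look-alikes from the thing itself.
- robot.find_in(camera, target): "point" ([column, row] in pixels, amid what is visible of it).
The state is a dict: "time": time; "q": joint angles; "qd": joint speeds; "joint_efforts": joint torques, N m; "eef_pos": TCP position; "ee_rot": TCP orientation; "force": force on the tool from outside, world axes, zero at the start; "torque": the same for the moment, N m; "finger_gap": finger opening in m; "gripper_force": force on a finger pad.
Only numpy, scipy, OpenCV 4.12 (cv2) and the standard library are available. Lean on these libraries where they do the work, as an engineer would, in place of code of your own. Each camera call takes 0.05 s, during which the arm holds its last target. There are 200 camera calls.

### The job

Take the red apple from the white dish and stand it upright on the bed of the fruit clamp, up against the black pad of the fixed stop, and let go of it. Then pump the orange trigger towards the blue grip (it springs back by itself between strokes) until the sprung pad of the moving jaw meets the apple and is pushed about half way back into the jaw, but never right in, which would crush the fruit. Finish while still holding the trigger squeezed like that with the gripper; move the jaw only with the trigger, and leave the other fruit, the jar, the bottle and the brush where they are.

Things in the scene. Friction and masses are not known exactly. Their poses are not given: they have to be found in the camera images.
- apple_center (a point): Centre of the red apple that stands on the white dish: 62 mm across at its widest, which is at this point, 29 mm above its flat underside (26 mm across); 56 mm high plus a thin stem that sticks up another 7 mm. About 110 g, loose. Its z axis points up the stem.
- dish_top (a point): Centre of the top of the round white dish, 90 mm across and 8 mm high, fixed to the table; the red apple stands on it. It is to the robot's left or right.
- clamp: The fruit clamp, fixed to the table: aluminium plate 100 (x) by 380 mm (y), origin under its centre. The jaw advances along its +y; in that order come the toothed rod's tail, orange trigger, blue grip, moving blue jaw with sprung pad, white bed, blue fixed stop. Tops above the table: rod's teeth 58 mm, jaw 75, stop 80, grip and trigger 125. Its yaw varies.
- clamp_seat (a point): Point on top of the clamp's white bed (70 mm wide in clamp x, 20 mm above the table), straight under the centre of an apple that touches the pad of the fixed stop; clamp coordinates (0, 129, 20) mm. The face of that pad (black, 42 mm across, centre 49 mm above the table) lies 31 mm further in +y.
- grip_mid (a point): Centre of the fixed blue grip, 105 mm above the table, clamp coordinates (0, -56, 105) mm: a bar 12 mm thick (clamp y), 50 mm wide (clamp x), from 66 to 125 mm above the table.
- trigger_mid (a point): Middle of the orange trigger, 105 mm above the table: a paddle 12 mm thick (clamp y), 40 wide (clamp x), 67 to 125 mm above the table. Released it is at clamp y -88 mm (44 mm over the outsides of grip and trigger together), squeezed home 16.5 mm nearer the grip (27.5 mm over both). A gripper that closes along the clamp's y can straddle both from above; the grip stays fixed.
- trigger (a joint): Travel of the trigger towards the grip, m: 0 released, 0.0165 home. Its spring pushes back with 2.4 to 4.4 N. Squeezing carries rod and jaw along by the same amount once its pawl catches a tooth (every 7 mm, so up to 7 mm of a stroke may be idle); as it springs back the rod stays, so a full stroke advances the jaw about 14 mm.
- jaw (a joint): Travel of the moving jaw and its rod, m, 0 to 0.08, growing towards the fixed stop; starts between 0 and 0.03. With an apple against the stop, the pad just touches it at about 0.055. Only friction of about 3 N holds it, no lock: when the trigger is let go, a compressed pad pushes the jaw back until about 4 mm of compression is left.
- pad (a joint): How far the jaw's sprung pad (black disc 42 mm across on a yellow and brass stem) is pushed back into the jaw, m: 0 free, 0.02 right in. Spring 0.8 N per mm. Half way is 0.010 (8 N).
- pad_face (a point): Centre of the face of the jaw's sprung pad, 49 mm above the table; the face looks along the clamp's +y.
- anvil: The fixed blue stop at the clamp's +y end with its black pad; does not move. Same origin and axes as the clamp.
- jar: Bystander: clear jar with a white cap, 60 mm across, 85 mm high, opposite the dish; origin under its centre.
- bottle: Bystander: white bottle with a blue cap, 56 mm across, 150 mm high; origin under its centre.
- brush: Bystander: flat brush with a wooden handle lying on the table, ahead and to the robot's left, beyond the dish's or jar's place.
- apple_b_center (a point): Bystander: an orange-yellow apple of the same size in the lilac tray at the far edge of the table; its centre.
- apple_c_center (a point): Bystander: a green-yellow apple of the same size in the lilac tray at the far edge of the table; its centre.
- apple_d_center (a point): Bystander: a brownish-red apple of the same size in the lilac tray at the far edge of the table; its centre.
There are look-alikes about, which are no part of the job. Leave any purple look-alike of the part that bears apple_center alone.

How it is judged:
By the outcome, as a careful person would: the job done as asked, in the order asked, and still so for the second after the job is handed in, while the arm keeps its last pose, push and grip.
It also fails if it takes over 70 s, if anything falls off the work surface, if the arm or the gripper's body presses on something with over 40 N, if the wrist force passes 120 N, or if a joint passes its speed limit or range.

## Working session

There is one attempt and no reset: what is moved stays moved. The work goes in short steps, Python scripts to look and compute and a shell command to move; the robot and the scene stay as the last step left them, time stands still between calls to the robot, and variables do not carry over. Pictures are saved under pics/ and viewed, at most 10 in all, crops included, and the job is handed in when it is done.

```bash
mkdir -p pics; cat > h.py <<'E'
import numpy as np, cv2
from scipy.spatial.transform import Rotation as R
from workcell import robot
def shot(cam,fn=None):
    p,d=robot.read_camera(cam)
    if fn: cv2.imwrite('pics/'+fn,p[:,:,::-1])
    return p,d
def world(cam,u,v,d):
    c=robot.calibration(cam);K=np.array(c['camera_matrix']);T=np.linalg.inv(np.array(c['camera_from_world']))
    x=(u-K[0,2])/K[0,0]*d;y=(v-K[1,2])/K[1,1]*d
    return (T@np.stack([x,-y,-d,np.ones_like(d)]))[:3].T
def cloud(cam,d):
    v,u=np.mgrid[:420,:560]
    return world(cam,u.ravel().astype(float),v.ravel().astype(float),d.ravel().astype(float)).reshape(420,560,3)
E
python3 - <<'E'
from h import *
np.set_printoptions(precision=3,suppress=True)
for cam in('top','side'):
    p,d=shot(cam,cam+'0.png');P=cloud(cam,d)
    for n in ['apple_center','dish_top','clamp','clamp_seat','grip_mid','trigger_mid','pad_face','anvil','jar','bottle']:
        for r in robot.find_in(cam,n)[:3]:
            u,v=map(int,np.round(r['point'])); 
            if 0<=v<420 and 0<=u<560: print(cam,n,round(r['score'],2),u,v,P[v,u] if d[v,u]>0 else None)
s=robot.sense();print(s['time'],s['eef_pos'],s['ee_rot'],s['finger_gap'])
print(R.from_rotvec(s['ee_rot']).as_matrix())
E
```

```text
top apple_center 0.97 396 185 [ 0.583 -0.283  0.054]
top apple_center 0.9 427 308 [ 0.311 -0.331  0.056]
top apple_center 0.56 419 256 [ 0.423 -0.321  0.06 ]
top dish_top 0.97 401 244 [ 0.453 -0.298  0.006]
top clamp 0.71 277 226 [ 0.503 -0.013  0.007]
top clamp_seat 0.57 278 224 [ 0.503 -0.015  0.055]
top grip_mid 0.91 276 221 [ 0.509 -0.011  0.058]
top trigger_mid 0.69 318 210 [ 0.523 -0.099  0.122]
top pad_face 0.2 276 222 [ 0.507 -0.011  0.053]
top jar 0.71 124 252 [0.449 0.314 0.083]
top jar 0.48 273 221 [ 0.51  -0.004  0.055]
top jar 0.45 443 157 [ 0.633 -0.376  0.101]
top bottle 0.87 444 154 [ 0.638 -0.376  0.108]
side apple_center 0.87 377 258 [ 0.582 -0.293  0.051]
side apple_center 0.79 326 355 [ 0.302 -0.351  0.055]
side apple_center 0.76 350 312 [ 0.411 -0.333  0.06 ]
side dish_top 0.65 353 326 [ 0.416 -0.344  0.007]
side dish_top 0.17 236 147 [0.702 0.332 0.018]
side clamp 0.69 348 311 [ 0.412 -0.327  0.057]
side clamp 0.59 281 232 [ 0.519 -0.035  0.011]
side clamp_seat 0.87 283 230 [ 0.504 -0.056  0.047]
side grip_mid 0.76 279 230 [ 0.521 -0.026  0.011]
side grip_mid 0.55 351 208 [ 0.682 -0.147  0.053]
side trigger_mid 0.7 300 226 [ 0.502 -0.116  0.106]
side pad_face 0.56 251 211 [0.489 0.045 0.063]
side pad_face 0.3 428 263 [ 0.613 -0.402  0.094]
side anvil 0.58 221 199 [0.469 0.144 0.06 ]
side jar 0.91 180 183 [0.441 0.292 0.054]
side jar 0.35 299 174 [0.7   0.054 0.052]
side jar 0.28 254 212 [0.495 0.04  0.057]
side bottle 0.97 427 264 [ 0.612 -0.401  0.09 ]
1.1 [0.276 0.616 0.231] [0.658 3.072 0.   ] 0.085059196228662
[[-0.912  0.409  0.   ]
 [ 0.409  0.912  0.   ]
 [-0.     0.    -1.   ]]
```

View pics/top0.png

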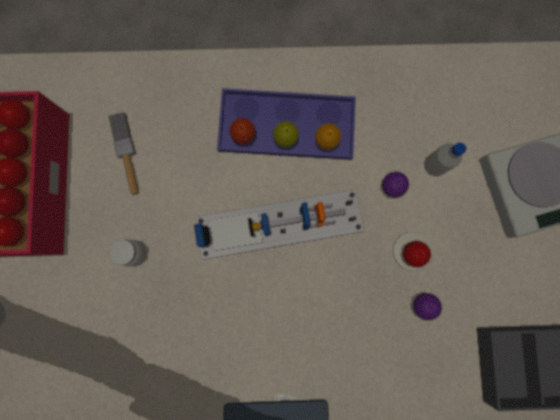

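View pics/side0.png

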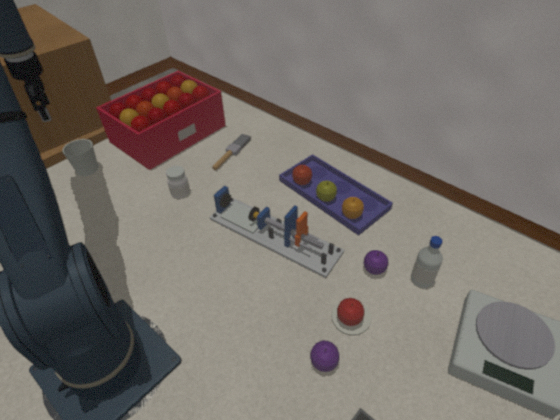

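The top view shows the red apple on its dish at (417,254), with purple look-alikes at (396,184) and (427,307). The clamp runs from the stop at (203,235) to the trigger at (321,213), with the jaw at about (265,224). Next I'll get precise poses from masks plus depth.

```bash
cat > m.py <<'E'
from h import *
from scipy.optimize import least_squares
np.set_printoptions(precision=4,suppress=True)
def masks(p):
    h=cv2.cvtColor(p,cv2.COLOR_RGB2HSV).astype(int);H,S,V=h[...,0],h[...,1],h[...,2]
    return dict(red=((H<8)|(H>172))&(S>130)&(V>50),orange=(H>5)&(H<17)&(S>150)&(V>70),blue=(H>98)&(H<118)&(S>110)&(V>40),white=(S<50)&(V>110))
def apple(cam,c0,r=.06):
    p,d=shot(cam);P=cloud(cam,d);m=masks(p)['red']&(d>0)&(np.hypot(P[...,0]-c0[0],P[...,1]-c0[1])<r)&(P[...,2]>.012)
    Q=P[m]
    f=least_squares(lambda c:np.linalg.norm(Q-c,axis=1)-.031,[*c0,.04],loss='soft_l1',f_scale=.002)
    return f.x,m.sum()
E
python3 - <<'E'
from m import *
for cam in('top','side'):
    print(cam,'apple',apple(cam,[.425,-.33]))
    p,d=shot(cam);P=cloud(cam,d);M=masks(p)
    box=(abs(P[...,0]-.5)<.12)&(abs(P[...,1])<.25)&(d>0)
    for n in('blue','orange'):
        m=(M[n]&box).astype(np.uint8);k,l,st,_=cv2.connectedComponentsWithStats(m)
        for i in range(1,k):
            if st[i,4]<12: continue
            Q=P[l==i];z=np.percentile(Q[:,2],90);T=Q[Q[:,2]>z-.012]
            print(n,st[i],'ztop',z,'top mean',T.mean(0),'min',T.min(0),'max',T.max(0))
    # plate outline
    m=box&(P[...,2]>.004)&(P[...,2]<.14)&~(abs(P[...,1])>.24)
    k,l,st,_=cv2.connectedComponentsWithStats(m.astype(np.uint8));i=1+st[1:,4].argmax()
    Q=P[l==i];r=cv2.minAreaRect((Q[:,:2]*1000).astype(np.float32));print('plate',r)
E
```

```text
top apple (array([ 0.4283, -0.323 ,  0.0349]), np.int64(526))
blue [301 203   9  26 137] ztop 0.12628905324790154 top mean [ 0.5134 -0.0721  0.1239] min [ 0.4904 -0.0792  0.1153] max [ 0.5376 -0.0655  0.1276]
blue [262 214   7  21 102] ztop 0.07701406931074466 top mean [0.5016 0.0134 0.0748] min [0.4798 0.0069 0.0707] max [0.5233 0.0198 0.0781]
blue [195 224  12  22 159] ztop 0.08201571083348236 top mean [0.4819 0.1544 0.0792] min [0.4597 0.1453 0.0702] max [0.5053 0.1642 0.0837]
orange [315 203  10  23 149] ztop 0.1262377289777186 top mean [ 0.5189 -0.1039  0.124 ] min [ 0.4997 -0.1105  0.1145] max [ 0.5367 -0.0968  0.1286]
plate ((508.5494689941406, -13.359832763671875), (106.66619110107422, 388.4878234863281), 7.703888893127441)
side apple (array([ 0.427 , -0.3254,  0.0328]), np.int64(492))
blue [215 187  12  10  32] ztop 0.07861544164014167 top mean [0.4774 0.1525 0.0771] min [0.4586 0.1463 0.0741] max [0.5002 0.1582 0.0794]
blue [286 207  10  11  38] ztop 0.12428181420867516 top mean [ 0.5115 -0.0779  0.1226] min [ 0.4899 -0.0845  0.1187] max [ 0.5316 -0.0726  0.1258]
blue [258 208  10  10  37] ztop 0.07446152333580076 top mean [0.4988 0.009  0.0727] min [0.4792 0.0026 0.0687] max [0.5187 0.015  0.0774]
orange [295 212  12  33 184] ztop 0.12277862106031476 top mean [ 0.5135 -0.1104  0.1204] min [ 0.498  -0.1162  0.111 ] max [ 0.536  -0.1027  0.1255]
plate ((504.8764953613281, -20.944381713867188), (103.28370666503906, 380.4460144042969), 8.485816955566406)
```

```bash
python3 -m jog '[{"x":-0.44,"y":-0.313,"z":-0.03,"rz":58},{"x":-0.44,"y":-0.313,"z":-0.03,"rz":58},{"x":-0.44,"y":-0.313,"z":-0.03,"rz":58},{"x":-0.44,"y":-0.313,"z":-0.03,"rz":58},{"x":-0.44,"y":-0.313,"z":-0.03,"rz":58},{"x":-0.44,"y":-0.313,"z":-0.03,"rz":58},{"x":-0.44,"y":-0.313,"z":-0.03,"rz":58},{"x":-0.44,"y":-0.313,"z":-0.03,"rz":58},{"x":-0.44,"y":-0.313,"z":-0.03,"rz":58},{"x":-0.44,"y":-0.313,"z":-0.03,"rz":58},{"x":-0.44,"y":-0.313,"z":-0.03,"rz":58},{"x":-0.44,"y":-0.313,"z":-0.03,"rz":58}]' -1
cat > g.py <<'E'
# usage: g.py x y z [yaw_of_tool_y deg] -> tool-frame shift & turn
from m import *
import sys
a=list(map(float,sys.argv[1:]));s=robot.sense();Rm=R.from_rotvec(s['ee_rot']).as_matrix()
print('t',s['time'],'pos',s['eef_pos'],'yaw_y',np.degrees(np.arctan2(Rm[1,1],Rm[0,1])),'zaxis',Rm[:,2],'gap',s['finger_gap'],'F',s['force'],'q',s['q'])
print('shift',Rm.T@(np.array(a[:3])-s['eef_pos']))
if len(a)>3:
    c,t=np.cos(np.radians(a[3])),np.sin(np.radians(a[3]));T=np.array([[-t,c,0],[c,t,0],[0,0,-1.]]).T
    print('turn',R.from_matrix(Rm.T@T).as_rotvec(degrees=True))
E
python3 g.py .428 -.324 .2 7.8
```

```text
t 1.3 pos [0.2763 0.6159 0.2313] yaw_y 65.83280968582903 zaxis [ 0. -0. -1.] gap 0.08555115862102927 F [-0.2925  0.6199 -0.0138] q [-1.2328  0.5757  0.0249  1.4371 -0.015   1.129  -0.0565]
shift [-0.5231 -0.7954  0.0313]
turn [ 0.001   0.0012 58.0328]validation failed for argument at $[0]...
```

```bash
python3 -m jog '[{"x":-0.05,"y":-0.035,"z":-0.01,"rz":9},{"x":-0.1,"y":-0.07,"z":-0.02,"rz":18}]' -1; echo; python3 -m jog --help | head -20; python3 g.py .428 -.324 .2 7.8
```

```text
t 1.3 pos [0.2763 0.6159 0.2313] yaw_y 65.83280968582903 zaxis [ 0. -0. -1.] gap 0.08555115862102927 F [-0.2925  0.6199 -0.0138] q [-1.2328  0.5757  0.0249  1.4371 -0.015   1.129  -0.0565]
shift [-0.5231 -0.7954  0.0313]
turn [ 0.001   0.0012 58.0328]validation failed for argument at $[0]...
invalid input: not JSON, or not a number
```

```bash
python3 -m jog '[{"x":-0.05,"y":-0.035,"z":-0.01,"rx":0,"ry":0,"rz":9},{"x":-0.1,"y":-0.07,"z":-0.02,"rx":0,"ry":0,"rz":18}]' -1
```

```text
time: 1.55
eef_pos: [0.3394, 0.51, 0.2512]
ee_rot: [1.136, 2.929, -0.0]
force: [1.4, 0.6, -0.4]
finger_gap: 0.0857
gripper_force: 0.0
```

```bash
python3 -m jog '[{"x":-0.05,"y":-0.035,"z":-0.01,"rx":0,"ry":0,"rz":9}]'
```

```text
time: 1.68
eef_pos: [0.3543, 0.4497, 0.2615]
ee_rot: [1.366, 2.828, 0.001]
force: [0.4, -0.5, 0.5]
finger_gap: 0.0855
gripper_force: 0.0
```

All six keys are required. Continuing.

```bash
python3 g.py .56 .05 .27 7.8;python3 g.py .428 -.324 .15 7.8|tail -2
```

```text
t 1.675 pos [0.3543 0.4497 0.2615] yaw_y 38.45041644258151 zaxis [ 0.001   0.0002 -1.    ] gap 0.0855243735162388 F [ 0.3936 -0.5183  0.5361] q [-1.0985  0.3998  0.1657  1.6753 -0.0724  1.0717 -0.2398]
shift [-0.4409 -0.0874 -0.0083]
turn [ 0.0593  0.013  30.6504]
shift [-0.6517 -0.4235  0.1114]
turn [ 0.0593  0.013  30.6504]
```

```bash
python3 -m jog '[{"x":-0.441,"y":-0.087,"z":-0.01,"rx":0,"ry":0,"rz":30.7},{"x":-0.441,"y":-0.087,"z":-0.01,"rx":0,"ry":0,"rz":30.7},{"x":-0.441,"y":-0.087,"z":-0.01,"rx":0,"ry":0,"rz":30.7},{"x":-0.441,"y":-0.087,"z":-0.01,"rx":0,"ry":0,"rz":30.7},{"x":-0.441,"y":-0.087,"z":-0.01,"rx":0,"ry":0,"rz":30.7},{"x":-0.441,"y":-0.087,"z":-0.01,"rx":0,"ry":0,"rz":30.7},{"x":-0.441,"y":-0.087,"z":-0.01,"rx":0,"ry":0,"rz":30.7},{"x":-0.65,"y":-0.424,"z":0.03,"rx":0,"ry":0,"rz":30.7},{"x":-0.65,"y":-0.424,"z":0.03,"rx":0,"ry":0,"rz":30.7},{"x":-0.65,"y":-0.424,"z":0.03,"rx":0,"ry":0,"rz":30.7},{"x":-0.65,"y":-0.424,"z":0.03,"rx":0,"ry":0,"rz":30.7},{"x":-0.65,"y":-0.424,"z":0.03,"rx":0,"ry":0,"rz":30.7}]'
python3 g.py .428 -.324 .2 7.8
```

```text
time: 3.18
eef_pos: [0.4584, -0.2331, 0.2407]
ee_rot: [2.057, 2.373, 0.001]
force: [0.4, -0.1, 0.1]
finger_gap: 0.0853
gripper_force: 0.0
t 3.175 pos [ 0.4584 -0.2331  0.2407] yaw_y 8.163828808320002 zaxis [ 0.001  -0.0002 -1.    ] gap 0.0852934769263165 F [ 0.4176 -0.1203  0.0683] q [ 0.0493  0.3565  0.4598  1.8545 -0.1889  0.9724  0.7334]
shift [-0.0856 -0.043   0.0407]
turn [0.0564 0.0176 0.3638]
```

```bash
python3 -m jog '[{"x":-0.0855,"y":-0.043,"z":0.04,"rx":0,"ry":0,"rz":0},{"x":-0.0855,"y":-0.043,"z":0.04,"rx":0,"ry":0,"rz":0},{"x":-0.0855,"y":-0.043,"z":0.1,"rx":0,"ry":0,"rz":0},{"x":-0.0855,"y":-0.043,"z":0.14,"rx":0,"ry":0,"rz":0},{"x":-0.0855,"y":-0.043,"z":0.14,"rx":0,"ry":0,"rz":0}]'
python3 g.py .428 -.324 .013 7.8
python3 -c "
from h import *
p,d=shot('side');cv2.imwrite('pics/hover.png',cv2.resize(p[200:400,250:480,::-1],None,fx=3,fy=3))"
```

```text
time: 3.8
eef_pos: [0.4271, -0.3212, 0.0985]
ee_rot: [-2.055, -2.369, 0.001]
force: [0.9, -0.1, 0.4]
finger_gap: 0.0857
gripper_force: 0.0
t 3.8 pos [ 0.4271 -0.3212  0.0985] yaw_y 8.11332408390625 zaxis [-0.0043  0.0027 -1.    ] gap 0.08565041802036233 F [ 0.8528 -0.1399  0.3585] q [ 0.3087  0.5668  0.3755  1.9714 -0.3236  0.6665  1.0301]
shift [-0.0032  0.0008  0.0855]
turn [-0.2219 -0.1899  0.313 ]
```

View pics/hover.png

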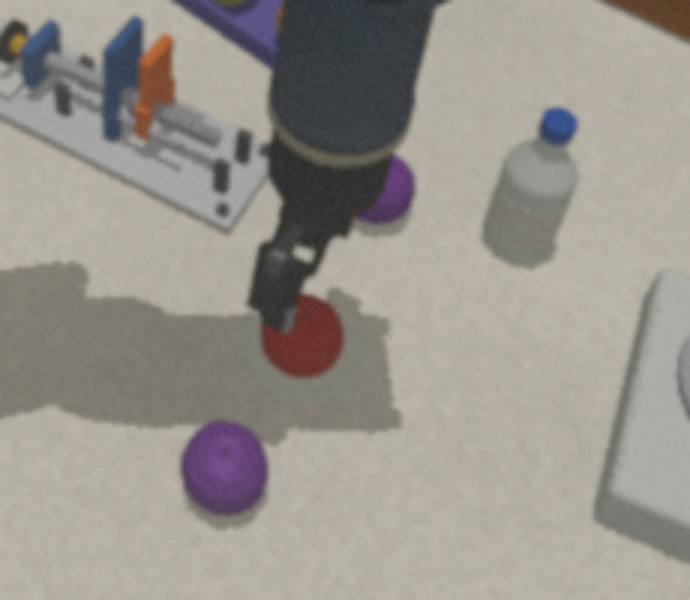

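The gripper is above the red apple (302,336 in the crop). I'll descend and grip.

```bash
python3 -m jog '[{"x":-0.002,"y":0.001,"z":0.03,"rx":0,"ry":0,"rz":0},{"x":-0.002,"y":0.001,"z":0.06,"rx":0,"ry":0,"rz":0},{"x":-0.002,"y":0.001,"z":0.083,"rx":0,"ry":0,"rz":0},{"x":-0.002,"y":0.001,"z":0.085,"rx":0,"ry":0,"rz":0},{"x":-0.002,"y":0.001,"z":0.085,"rx":0,"ry":0,"rz":0}]' -1
python3 -m jog '[{"x":0,"y":0,"z":0,"rx":0,"ry":0,"rz":0},{"x":0,"y":0,"z":0,"rx":0,"ry":0,"rz":0},{"x":0,"y":0,"z":0,"rx":0,"ry":0,"rz":0},{"x":0,"y":0,"z":0,"rx":0,"ry":0,"rz":0},{"x":0,"y":0,"z":0,"rx":0,"ry":0,"rz":0},{"x":0,"y":0,"z":0,"rx":0,"ry":0,"rz":0}]' 1
```

```text
time: 4.47
eef_pos: [0.4308, -0.3247, 0.0172]
ee_rot: [2.057, 2.372, 0.001]
force: [-0.3, -1.1, -0.2]
finger_gap: 0.0855
gripper_force: 0.0
time: 5.22
eef_pos: [0.4305, -0.3245, 0.0171]
ee_rot: [2.057, 2.371, 0.001]
force: [-1.4, 1.9, 13.1]
finger_gap: 0.059
gripper_force: 61.3
```

```bash
python3 -m jog '[{"x":0,"y":0,"z":-0.02,"rx":0,"ry":0,"rz":0},{"x":0,"y":0,"z":-0.06,"rx":0,"ry":0,"rz":0},{"x":0,"y":0,"z":-0.12,"rx":0,"ry":0,"rz":0},{"x":0,"y":0,"z":-0.17,"rx":0,"ry":0,"rz":0},{"x":0,"y":0,"z":-0.17,"rx":0,"ry":0,"rz":0},{"x":0,"y":0,"z":-0.17,"rx":0,"ry":0,"rz":0}]'
python3 - <<'E'
from m import *
s=robot.sense();e=s['eef_pos'];print(e)
print('side',apple('side',e[:2],.08))
p,d=shot('side')
c=robot.calibration('side');X=np.array(c['camera_from_world'])@np.append(e,1);K=np.array(c['camera_matrix']);u=K[0,2]+K[0,0]*X[0]/-X[2];v=K[1,2]-K[1,1]*X[1]/-X[2]
u,v=int(u),int(v);cv2.imwrite('pics/held.png',cv2.resize(p[max(0,v-60):v+60,max(0,u-75):u+75,::-1],None,fx=5,fy=5))
E
```

```text
time: 5.98
eef_pos: [0.4296, -0.3234, 0.1853]
ee_rot: [-2.058, -2.374, -0.001]
force: [0.1, 0.2, -2.0]
finger_gap: 0.059
gripper_force: 65.2
[ 0.4296 -0.3234  0.1853]
side (array([ 0.4287, -0.3238,  0.2017]), np.int64(229))
```

View pics/held.png

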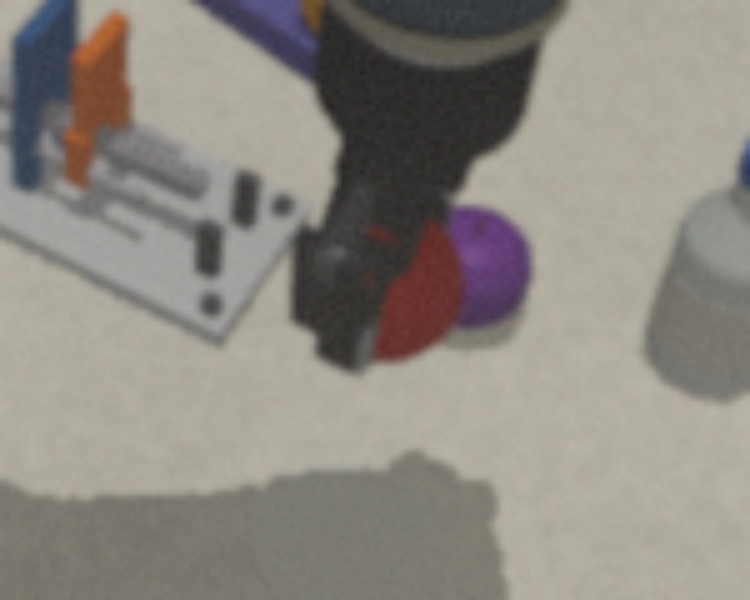

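```bash
python3 g.py .489 .1 .2 7.8
```

```text
t 6.075 pos [ 0.4291 -0.3233  0.1843] yaw_y 8.143620662366846 zaxis [-0.002   0.0013 -1.    ] gap 0.05890788466815121 F [-0.1505 -0.4026 -2.2782] q [ 0.2503  0.4593  0.4536  1.8749 -0.2574  0.8673  0.9736]
shift [ 0.4106  0.1192 -0.0153]
turn [-0.1003 -0.0904  0.3435]
```

```bash
python3 -m jog '[{"x":0.05,"y":0.015,"z":-0.015,"rx":0,"ry":0,"rz":0.3},{"x":0.41,"y":0.119,"z":-0.015,"rx":0,"ry":0,"rz":0.3},{"x":0.41,"y":0.119,"z":-0.015,"rx":0,"ry":0,"rz":0.3},{"x":0.41,"y":0.119,"z":-0.015,"rx":0,"ry":0,"rz":0.3},{"x":0.41,"y":0.119,"z":-0.015,"rx":0,"ry":0,"rz":0.3},{"x":0.41,"y":0.119,"z":-0.015,"rx":0,"ry":0,"rz":0.3},{"x":0.41,"y":0.119,"z":-0.015,"rx":0,"ry":0,"rz":0.3},{"x":0.41,"y":0.119,"z":-0.015,"rx":0,"ry":0,"rz":0.3},{"x":0.41,"y":0.119,"z":-0.015,"rx":0,"ry":0,"rz":0.3},{"x":0.41,"y":0.119,"z":-0.015,"rx":0,"ry":0,"rz":0.3},{"x":0.41,"y":0.119,"z":-0.015,"rx":0,"ry":0,"rz":0.3}]'
python3 g.py .489 .1 .04 7.8
```

```text
time: 7.45
eef_pos: [0.4895, 0.0974, 0.2005]
ee_rot: [-2.067, -2.366, 0.001]
force: [-0.3, -0.5, 0.3]
finger_gap: 0.0591
gripper_force: 65.2
t 7.45 pos [0.4895 0.0974 0.2005] yaw_y 7.697648886710648 zaxis [-0.0002 -0.0002 -1.    ] gap 0.059086241496200356 F [-0.2692 -0.4721  0.2528] q [-0.602   0.3793  0.4338  1.9461 -0.2067  0.8594  0.0749]
shift [ 0.0027 -0.0001  0.1605]
turn [-0.0151  0.011  -0.1023]
```

```bash
python3 -m jog '[{"x":0,"y":0,"z":0.05,"rx":0,"ry":0,"rz":0},{"x":0,"y":0,"z":0.1,"rx":0,"ry":0,"rz":0},{"x":0,"y":0,"z":0.135,"rx":0,"ry":0,"rz":0},{"x":0,"y":0,"z":0.158,"rx":0,"ry":0,"rz":0},{"x":0,"y":0,"z":0.16,"rx":0,"ry":0,"rz":0},{"x":0,"y":0,"z":0.16,"rx":0,"ry":0,"rz":0}]'
cat > k.py <<'E'
from m import *
import sys
s=robot.sense();print(s['eef_pos'],s['force'],s['finger_gap'],s['time'])
# crop of the clamp in both cams, stacked
a,_=shot('top');b,_=shot('side')
A=cv2.resize(a[180:270,190:370,::-1],(600,300),interpolation=cv2.INTER_CUBIC);B=cv2.resize(b[170:290,190:370,::-1],(450,300),interpolation=cv2.INTER_CUBIC)
B=cv2.copyMakeBorder(B,0,0,0,150,0);cv2.imwrite('pics/'+sys.argv[1],np.vstack([A,B]))
E
python3 k.py p1.png
```

```text
time: 8.2
eef_pos: [0.49, 0.0983, 0.0412]
ee_rot: [2.065, 2.367, 0.001]
force: [0.2, -0.3, -1.3]
finger_gap: 0.0591
gripper_force: 65.1
[0.49   0.0983 0.0412] [ 0.1842 -0.3404 -1.2991] 0.05906060756400405 8.2
```

View pics/p1.png

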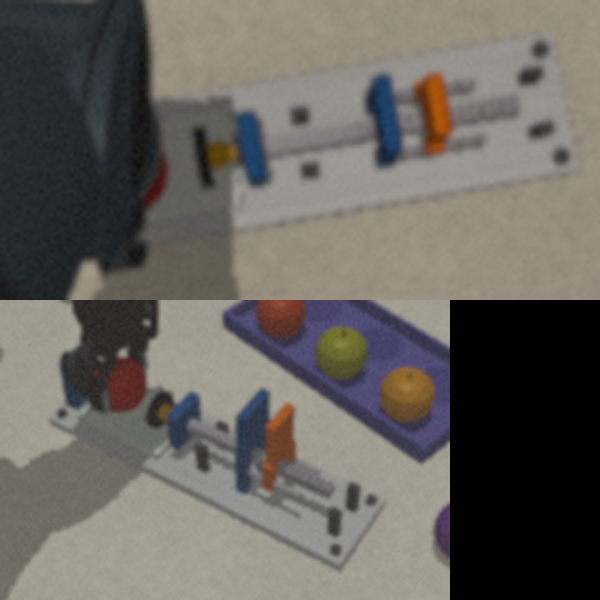

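Apple hangs above the bed, clear of the jaw pad (205,155). Lower, then ease towards the stop.

```bash
python3 -m jog '[{"x":0,"y":0,"z":0.004,"rx":0,"ry":0,"rz":0},{"x":0.003,"y":0,"z":0.008,"rx":0,"ry":0,"rz":0},{"x":0.007,"y":0,"z":0.009,"rx":0,"ry":0,"rz":0},{"x":0.008,"y":0,"z":0.009,"rx":0,"ry":0,"rz":0},{"x":0.008,"y":0,"z":0.009,"rx":0,"ry":0,"rz":0}]'
python3 -m jog '[{"x":0.001,"y":0,"z":0,"rx":0,"ry":0,"rz":0},{"x":0.002,"y":0,"z":0,"rx":0,"ry":0,"rz":0},{"x":0.002,"y":0,"z":0,"rx":0,"ry":0,"rz":0}]'
```

```text
time: 8.93
eef_pos: [0.4885, 0.1068, 0.0315]
ee_rot: [2.064, 2.368, -0.0]
force: [0.7, -0.1, -2.4]
finger_gap: 0.0592
gripper_force: 65.1
time: 9.3
eef_pos: [0.4882, 0.1087, 0.0315]
ee_rot: [2.064, 2.368, 0.0]
force: [0.2, -0.4, -0.6]
finger_gap: 0.0588
gripper_force: 65.1
```

```bash
python3 -m jog '[{"x":0.001,"y":0,"z":0,"rx":0,"ry":0,"rz":0},{"x":0.0015,"y":0,"z":0,"rx":0,"ry":0,"rz":0},{"x":0.0015,"y":0,"z":0,"rx":0,"ry":0,"rz":0}]'
python3 -m jog '[{"x":0.001,"y":0,"z":0,"rx":0,"ry":0,"rz":0},{"x":0.0015,"y":0,"z":0,"rx":0,"ry":0,"rz":0},{"x":0.0015,"y":0,"z":0,"rx":0,"ry":0,"rz":0}]'
```

```text
time: 9.68
eef_pos: [0.4881, 0.109, 0.0315]
ee_rot: [2.065, 2.366, -0.001]
force: [-0.0, -5.1, -0.8]
finger_gap: 0.0593
gripper_force: 65.2
time: 10.05
eef_pos: [0.4881, 0.1091, 0.0316]
ee_rot: [2.066, 2.364, -0.002]
force: [0.5, -11.9, -1.5]
finger_gap: 0.0589
gripper_force: 65.2
```

Contact with the stop (-12 N). I'll ease the push and lower onto the bed.

```bash
python3 -m jog '[{"x":-0.0018,"y":0,"z":0,"rx":0,"ry":0,"rz":0},{"x":-0.0018,"y":0,"z":0.001,"rx":0,"ry":0,"rz":0},{"x":-0.0018,"y":0,"z":0.001,"rx":0,"ry":0,"rz":0}]'
python3 -m jog '[{"x":0,"y":0,"z":0.001,"rx":0,"ry":0,"rz":0},{"x":0,"y":0,"z":0.001,"rx":0,"ry":0,"rz":0}]'
```

```text
time: 10.42
eef_pos: [0.4882, 0.109, 0.0306]
ee_rot: [2.065, 2.367, -0.0]
force: [0.6, -6.3, 0.3]
finger_gap: 0.0594
gripper_force: 65.4
time: 10.68
eef_pos: [0.4883, 0.1091, 0.0296]
ee_rot: [2.065, 2.366, -0.0]
force: [-0.4, -5.9, 1.2]
finger_gap: 0.059
gripper_force: 65.4
```

```bash
python3 -m jog '[{"x":0,"y":0,"z":0.001,"rx":0,"ry":0,"rz":0},{"x":0,"y":0,"z":0.001,"rx":0,"ry":0,"rz":0}]'
python3 -m jog '[{"x":0,"y":0,"z":0.0005,"rx":0,"ry":0,"rz":0},{"x":0,"y":0,"z":0.001,"rx":0,"ry":0,"rz":0}]'
```

```text
time: 10.92
eef_pos: [0.4884, 0.1091, 0.0292]
ee_rot: [2.065, 2.366, 0.001]
force: [-2.0, -7.0, 11.1]
finger_gap: 0.0591
gripper_force: 66.3
time: 11.18
eef_pos: [0.4884, 0.1091, 0.029]
ee_rot: [2.065, 2.366, 0.002]
force: [-6.2, -6.6, 32.5]
finger_gap: 0.0591
gripper_force: 68.4
```

```bash
python3 -m jog '[{"x":0,"y":0,"z":-0.0016,"rx":0,"ry":0,"rz":0},{"x":0,"y":0,"z":-0.0016,"rx":0,"ry":0,"rz":0}]'
python3 -m jog '[{"x":0,"y":0,"z":0,"rx":0,"ry":0,"rz":0},{"x":0,"y":0,"z":0,"rx":0,"ry":0,"rz":0},{"x":0,"y":0,"z":0,"rx":0,"ry":0,"rz":0},{"x":0,"y":0,"z":0,"rx":0,"ry":0,"rz":0},{"x":0,"y":0,"z":0,"rx":0,"ry":0,"rz":0}]' -1
python3 -m jog '[{"x":0,"y":0,"z":-0.02,"rx":0,"ry":0,"rz":0},{"x":0,"y":0,"z":-0.06,"rx":0,"ry":0,"rz":0},{"x":0,"y":0,"z":-0.12,"rx":0,"ry":0,"rz":0},{"x":0,"y":0,"z":-0.18,"rx":0,"ry":0,"rz":0},{"x":0,"y":0,"z":-0.22,"rx":0,"ry":0,"rz":0},{"x":0,"y":0,"z":-0.22,"rx":0,"ry":0,"rz":0}]'
python3 - <<'E'
from m import *
print(apple('side',[.488,.11]))
E
python3 g.py .5155 -.0905 .2 97.8
```

```text
time: 11.42
eef_pos: [0.4884, 0.109, 0.0294]
ee_rot: [2.065, 2.366, 0.0]
force: [0.4, -5.8, -0.4]
finger_gap: 0.0593
gripper_force: 65.3
time: 12.05
eef_pos: [0.488, 0.1099, 0.0291]
ee_rot: [-2.064, -2.368, 0.0]
force: [-0.1, -1.1, -0.3]
finger_gap: 0.0854
gripper_force: 0.0
time: 12.8
eef_pos: [0.4895, 0.1101, 0.252]
ee_rot: [2.063, 2.366, 0.008]
force: [-0.1, 0.4, -0.4]
finger_gap: 0.0851
gripper_force: 0.0
(array([0.4864, 0.1075, 0.0453]), np.int64(279))
t 12.85 pos [0.4884 0.1101 0.2501] yaw_y 7.854217105809465 zaxis [ 0.0023  0.0014 -1.    ] gap 0.08523916607425325 F [ 0.2517  0.0261 -1.2639] q [-0.6708  0.3268  0.4847  1.8729 -0.1818  0.9824  0.0303]
shift [-0.2025 -0.0007  0.0499]
turn [  0.1584   0.0655 -89.9457]
```

```bash
python3 -m jog '[{"x":-0.2,"y":0,"z":0.04,"rx":0,"ry":0,"rz":-90},{"x":-0.2,"y":0,"z":0.04,"rx":0,"ry":0,"rz":-90},{"x":-0.2,"y":0,"z":0.04,"rx":0,"ry":0,"rz":-90},{"x":-0.2,"y":0,"z":0.04,"rx":0,"ry":0,"rz":-90},{"x":-0.2,"y":0,"z":0.04,"rx":0,"ry":0,"rz":-90},{"x":-0.2,"y":0,"z":0.04,"rx":0,"ry":0,"rz":-90},{"x":-0.2,"y":0,"z":0.04,"rx":0,"ry":0,"rz":-90},{"x":-0.2,"y":0,"z":0.04,"rx":0,"ry":0,"rz":-90},{"x":-0.2,"y":0,"z":0.04,"rx":0,"ry":0,"rz":-90},{"x":-0.2,"y":0,"z":0.04,"rx":0,"ry":0,"rz":-90}]'
python3 g.py .5153 -.0896 .086 97.8
cat > j.py <<'E'
from m import *
import sys
O=np.array([.5055,-.0183]);a=np.radians(7.8);ax=np.array([np.cos(a),np.sin(a)]);ay=np.array([-np.sin(a),np.cos(a)])
def cl(P): q=P[...,:2]-O;return np.stack([q@ax,q@ay,P[...,2]],-1)*1000
for cam in('top','side'):
    p,d=shot(cam);C=cl(cloud(cam,d));M=masks(p);hsv=cv2.cvtColor(p,cv2.COLOR_RGB2HSV).astype(int)
    ok=(d>0)&(abs(C[...,0])<30)
    jb=M['blue']&ok&(C[...,1]>0)&(C[...,1]<110)&(C[...,2]>60)&(C[...,2]<82)
    st=M['blue']&ok&(C[...,1]>150)&(C[...,1]<190)&(C[...,2]>60)
    gr=M['blue']&ok&(abs(C[...,1]+56)<20)&(C[...,2]>105)
    tr=M['orange']&ok&(C[...,1]<-60)&(C[...,1]>-105)&(C[...,2]>95)
    pad=(hsv[...,2]<60)&~M['blue']&~M['red']&ok&(C[...,1]>20)&(C[...,1]<120)&(C[...,2]>40)&(C[...,2]<78)
    ap=M['red']&ok&(C[...,1]>70)&(C[...,1]<170)
    for n,m in dict(jaw=jb,stop=st,grip=gr,trig=tr,pad=pad,apple=ap).items():
        if m.sum()>4: print(cam,n,m.sum(),np.median(C[m],0),'y range',np.percentile(C[m][:,1],[3,97]))
E
python3 j.py
```

```text
time: 14.1
eef_pos: [0.5145, -0.0883, 0.2077]
ee_rot: [0.213, -3.132, -0.001]
force: [0.2, 0.1, 0.5]
finger_gap: 0.0855
gripper_force: 0.0
t 14.1 pos [ 0.5145 -0.0883  0.2077] yaw_y 97.77377022918607 zaxis [-0.0025  0.0006 -1.    ] gap 0.0855246394282783 F [0.2097 0.0656 0.4767] q [ 0.0135  0.3769  0.0935  1.8723 -0.0445  0.8969  1.8348]
shift [-0.0009 -0.0015  0.1217]
turn [ 0.0562 -0.136  -0.0262]
top jaw 100 [ 0.2786 31.8068 74.7347] y range [26.8175 37.5148]
top stop 160 [ -0.6141 173.8742  79.5894] y range [167.9738 181.1777]
top pad 39 [-0.1889 63.7708 67.6158] y range [61.3493 66.0026]
top apple 529 [ -2.2196 127.1396  71.1323] y range [103.1886 155.5815]
side jaw 36 [-3.6097 28.9673 72.3483] y range [24.8724 32.2421]
side stop 35 [ -3.0508 173.2662  77.6783] y range [167.2488 177.6776]
side trig 97 [-10.1095 -93.9184 117.0576] y range [-96.7651 -87.6361]
side pad 38 [-11.0127  59.7917  60.3688] y range [57.2081 63.1059]
side apple 272 [-14.1673 116.3997  66.1543] y range [ 98.7872 146.4249]
```

```bash
python3 -m jog '[{"x":-0.001,"y":-0.0015,"z":0.03,"rx":0,"ry":0,"rz":0},{"x":-0.001,"y":-0.0015,"z":0.07,"rx":0,"ry":0,"rz":0},{"x":-0.001,"y":-0.0015,"z":0.11,"rx":0,"ry":0,"rz":0},{"x":-0.001,"y":-0.0015,"z":0.12,"rx":0,"ry":0,"rz":0},{"x":-0.001,"y":-0.0015,"z":0.12,"rx":0,"ry":0,"rz":0}]' -1
python3 -m jog '[{"x":0,"y":0,"z":0,"rx":0,"ry":0,"rz":0},{"x":0,"y":0,"z":0,"rx":0,"ry":0,"rz":0},{"x":0,"y":0,"z":0,"rx":0,"ry":0,"rz":0},{"x":0,"y":0,"z":0,"rx":0,"ry":0,"rz":0}]' -0.15
python3 g.py .5153 -.0896 .086 97.8
```

```text
time: 14.82
eef_pos: [0.5164, -0.0896, 0.0891]
ee_rot: [0.213, -3.133, -0.0]
force: [-0.6, 0.8, -0.0]
finger_gap: 0.0849
gripper_force: 0.0
time: 15.32
eef_pos: [0.5166, -0.0897, 0.0895]
ee_rot: [-0.214, 3.134, -0.0]
force: [-0.3, -0.5, 0.2]
finger_gap: 0.0496
gripper_force: 0.0
t 15.325 pos [ 0.5166 -0.0897  0.0895] yaw_y 97.83052188479942 zaxis [ 0.0006 -0.0001 -1.    ] gap 0.04957882652707192 F [-0.349  -0.4881  0.2291] q [ 0.034   0.5366  0.0713  2.0027 -0.0642  0.6038  1.8556]
shift [0.0013 0.0003 0.0035]
turn [-0.0079  0.0308  0.0305]
```

```bash
python3 -m jog '[{"x":0,"y":0.002,"z":0,"rx":0,"ry":0,"rz":0},{"x":0,"y":0.004,"z":0,"rx":0,"ry":0,"rz":0},{"x":0,"y":0.004,"z":0,"rx":0,"ry":0,"rz":0}]' 0.15
python3 -m jog '[{"x":0,"y":0.002,"z":0,"rx":0,"ry":0,"rz":0},{"x":0,"y":0.0042,"z":0,"rx":0,"ry":0,"rz":0},{"x":0,"y":0.0042,"z":0,"rx":0,"ry":0,"rz":0},{"x":0,"y":0.0042,"z":0,"rx":0,"ry":0,"rz":0}]' 0.35
python3 j.py | grep -E "top (jaw|pad|stop|apple)|side (trig|jaw|pad)"
```

```text
time: 15.7
eef_pos: [0.5165, -0.087, 0.0896]
ee_rot: [-0.213, 3.133, -0.003]
force: [1.1, -4.4, 3.9]
finger_gap: 0.0364
gripper_force: 2.5
time: 16.2
eef_pos: [0.516, -0.0829, 0.0897]
ee_rot: [-0.213, 3.133, -0.003]
force: [0.4, -4.4, 5.8]
finger_gap: 0.0279
gripper_force: 3.7
top jaw 99 [-0.1737 47.8638 74.7841] y range [42.7375 53.6247]
top stop 160 [ -0.9883 173.838   79.2218] y range [167.9996 181.303 ]
top pad 44 [-0.3738 79.4561 66.7387] y range [77.1428 82.0449]
top apple 529 [ -2.2932 127.2055  70.9428] y range [103.6637 155.6487]
side jaw 36 [-2.6298 43.6323 72.2314] y range [39.6749 48.6022]
side trig 38 [-17.8416 -75.1335 115.0405] y range [-78.9433 -70.1603]
side pad 40 [-12.4984  76.2642  59.6936] y range [73.7081 82.0252]
```

Stroke 1 advanced the jaw 16 mm. Next stroke.

```bash
python3 -m jog '[{"x":0,"y":-0.004,"z":0,"rx":0,"ry":0,"rz":0},{"x":0,"y":-0.0085,"z":0,"rx":0,"ry":0,"rz":0},{"x":0,"y":-0.0085,"z":0,"rx":0,"ry":0,"rz":0},{"x":0,"y":-0.0085,"z":0,"rx":0,"ry":0,"rz":0},{"x":0,"y":-0.0085,"z":0,"rx":0,"ry":0,"rz":0}]' -0.2
python3 j.py | grep -E "top (jaw|pad)|side trig"
python3 -m jog '[{"x":0,"y":0.002,"z":0,"rx":0,"ry":0,"rz":0},{"x":0,"y":0.004,"z":0,"rx":0,"ry":0,"rz":0},{"x":0,"y":0.004,"z":0,"rx":0,"ry":0,"rz":0}]' 0.15
python3 -m jog '[{"x":0,"y":0.002,"z":0,"rx":0,"ry":0,"rz":0},{"x":0,"y":0.0045,"z":0,"rx":0,"ry":0,"rz":0},{"x":0,"y":0.0045,"z":0,"rx":0,"ry":0,"rz":0},{"x":0,"y":0.0045,"z":0,"rx":0,"ry":0,"rz":0}]' 0.35
python3 j.py | grep -E "top (jaw|pad|stop|apple)|side (trig|jaw|pad)"
```

```text
time: 16.92
eef_pos: [0.5165, -0.0897, 0.089]
ee_rot: [0.215, -3.134, -0.0]
force: [-0.6, -0.4, -0.2]
finger_gap: 0.0513
gripper_force: 0.0
top jaw 99 [-0.1268 47.7282 74.5601] y range [42.5517 53.2929]
top pad 44 [-0.1029 79.5639 67.29  ] y range [77.3283 82.2648]
side trig 52 [-16.4805 -91.7609 114.6725] y range [-96.2482 -86.9134]
time: 17.4
eef_pos: [0.5163, -0.0871, 0.0895]
ee_rot: [-0.213, 3.133, -0.002]
force: [-0.6, -4.7, 3.3]
finger_gap: 0.0364
gripper_force: 2.4
time: 17.9
eef_pos: [0.516, -0.0829, 0.0897]
ee_rot: [-0.213, 3.133, -0.003]
force: [-0.6, -4.7, 5.1]
finger_gap: 0.0282
gripper_force: 3.5
top jaw 98 [-0.9806 61.4997 74.8143] y range [56.3646 67.2355]
top stop 160 [ -0.2781 173.8349  79.384 ] y range [168.1288 181.4305]
top pad 55 [-4.153  93.945  67.0525] y range [90.6804 97.4302]
top apple 537 [ -2.2533 126.8211  70.9917] y range [102.0892 155.5655]
side jaw 31 [-5.8929 58.2233 72.8298] y range [54.4394 61.1132]
side trig 40 [-18.149  -75.0693 115.2988] y range [-79.5048 -70.131 ]
side pad 37 [-13.0891  89.6235  58.6335] y range [86.4661 94.0072]
```

```bash
python3 -m jog '[{"x":0,"y":-0.004,"z":0,"rx":0,"ry":0,"rz":0},{"x":0,"y":-0.0085,"z":0,"rx":0,"ry":0,"rz":0},{"x":0,"y":-0.0085,"z":0,"rx":0,"ry":0,"rz":0},{"x":0,"y":-0.0085,"z":0,"rx":0,"ry":0,"rz":0},{"x":0,"y":-0.0085,"z":0,"rx":0,"ry":0,"rz":0}]' -0.2
python3 -m jog '[{"x":0,"y":0.002,"z":0,"rx":0,"ry":0,"rz":0},{"x":0,"y":0.004,"z":0,"rx":0,"ry":0,"rz":0},{"x":0,"y":0.004,"z":0,"rx":0,"ry":0,"rz":0}]' 0.15
python3 j.py | grep -E "top (jaw|pad|apple)|side (trig|pad)"
python3 -m jog '[{"x":0,"y":0.001,"z":0,"rx":0,"ry":0,"rz":0},{"x":0,"y":0.0025,"z":0,"rx":0,"ry":0,"rz":0},{"x":0,"y":0.0025,"z":0,"rx":0,"ry":0,"rz":0},{"x":0,"y":0.0025,"z":0,"rx":0,"ry":0,"rz":0}]' 0.27
python3 j.py | grep -E "top (jaw|pad|stop|apple)|side (trig|jaw|pad)"
```

```text
time: 18.62
eef_pos: [0.5165, -0.0897, 0.0891]
ee_rot: [0.215, -3.134, -0.0]
force: [0.5, 1.4, -0.6]
finger_gap: 0.0508
gripper_force: 0.0
time: 19.0
eef_pos: [0.5163, -0.0872, 0.0897]
ee_rot: [-0.213, 3.133, -0.003]
force: [0.0, -5.8, 4.5]
finger_gap: 0.0362
gripper_force: 6.8
top jaw 106 [-0.167  66.135  74.7512] y range [60.7251 72.3992]
top pad 54 [-0.8254 94.4623 67.613 ] y range [91.2929 98.3544]
top apple 546 [ -2.392  127.2892  71.0837] y range [102.5345 155.4964]
side trig 44 [-17.6809 -82.5027 116.5014] y range [-87.8727 -78.8917]
side pad 42 [-11.6416  89.9691  59.6235] y range [87.3734 94.2344]
time: 19.6
eef_pos: [0.516, -0.0848, 0.0901]
ee_rot: [-0.213, 3.133, -0.002]
force: [-2.9, -4.4, 12.1]
finger_gap: 0.0313
gripper_force: 11.2
top jaw 102 [-0.3077 70.4549 74.6057] y range [65.2089 76.576 ]
top stop 160 [  0.4144 173.6225  79.5056] y range [168.0251 181.2506]
top pad 54 [-3.1103 94.7791 67.1027] y range [91.3783 98.282 ]
top apple 545 [ -2.3278 127.1525  70.999 ] y range [102.5372 155.5471]
side jaw 31 [-4.5982 67.1135 72.6337] y range [63.1353 72.7793]
side trig 39 [-16.9134 -79.2415 114.8697] y range [-83.5524 -74.9651]
side pad 38 [-13.5452  90.4918  60.2602] y range [88.3285 94.8538]
```

Compression is about 8 mm now; squeeze 1.7 mm more.

```bash
python3 -m jog '[{"x":0,"y":0.0008,"z":0,"rx":0,"ry":0,"rz":0},{"x":0,"y":0.0008,"z":0,"rx":0,"ry":0,"rz":0},{"x":0,"y":0.0008,"z":0,"rx":0,"ry":0,"rz":0},{"x":0,"y":0.0008,"z":0,"rx":0,"ry":0,"rz":0}]' 0.31
python3 j.py | grep -E "top (jaw|pad|stop|apple)|side (trig|jaw|pad)"
python3 k.py p2.png
```

```text
time: 20.2
eef_pos: [0.5158, -0.084, 0.0902]
ee_rot: [-0.213, 3.133, -0.002]
force: [-3.9, -4.8, 13.2]
finger_gap: 0.0296
gripper_force: 12.7
top jaw 101 [-0.3928 71.8757 74.9861] y range [66.6096 77.6737]
top stop 160 [ -0.6536 173.8093  79.8079] y range [167.8401 181.2969]
top pad 56 [-2.2667 94.6477 67.2262] y range [91.4345 98.5453]
top apple 544 [ -2.4239 127.39    71.3772] y range [102.704  155.4572]
side jaw 38 [-4.483  69.9576 72.7425] y range [63.356  74.9983]
side trig 41 [-17.6394 -76.9366 115.0875] y range [-81.3764 -72.6436]
side pad 46 [-12.7707  90.3497  59.8659] y range [88.4841 94.6353]
[ 0.5159 -0.084   0.0902] [-3.315  -3.9339 13.5627] 0.030098476481949323 20.3
```

View pics/p2.png

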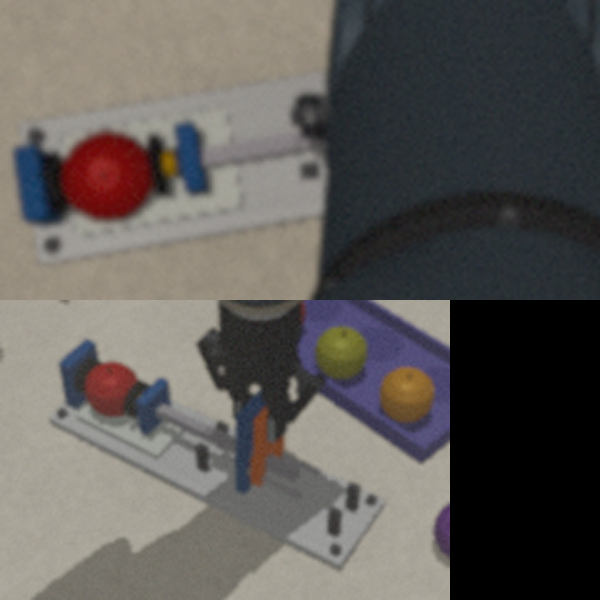

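The apple (105,175) stands between the stop and the jaw pad (155,165), with the yellow stem roughly half in. The gripper is still holding the trigger squeezed.

```bash
python3 -c "
from workcell import robot
print(robot.finish_job())"
```

```text
the job is handed in; nothing more can be done
None
```

I handed the job in at about 20 s: the red apple stands upright against the fixed stop, and the gripper is holding the trigger squeezed with the jaw's pad pushed back about 10 mm (camera estimates 9–12 mm); no verdict came back.

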